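# Put a pipe nipple away in the rotary stock drum

## Robot

A 7-joint arm with a two-finger parallel gripper is mounted at the origin on the work surface. World frame = base frame: x ahead of the robot, y to its left, z up, the work surface at z = 0. Lengths are in m, angles in rad, forces in N, time in s.
With the tool pointing down it reaches from about 0.35 to 0.9 m from the base axis. Payload 19.9 kg.
Tool frame: the origin (TCP) lies on the front face of the gripper's body, between the roots of the fingers; the fingertips stand 97 mm ahead of it and the grasp point (between the pads) lies 78 mm ahead of it (r.hold_point_z is the distance from the TCP to the grasp point, in m); z points along the fingers, y is the line along which they close (so a half turn about z gives the same grasp; the last joint's range is limited). The gripper opens to 94 mm and grips with 3 to 60 N. Pads are 16 mm wide; open, the fingers measure 119 mm over their backs; the gripper's body (75 mm by 177 mm) begins 78 mm behind the grasp point.
Start: joints at [-1.278, 0.417, -0.01, 1.614, 0.005, 1.111, -0.053], TCP at [0.205, 0.59, 0.303] pointing down, gripper open.
Joint ranges: [-2.81, 2.81], [-0.39, 2.02], [-1.27, 1.25], [0.06, 2.57], [-1.19, 4.33], [0.19, 2], [-2.82, 2.82]. Speed limits (rad/s): [1.89, 1.89, 2.39, 2.39, 3.01, 3.01, 3.01].

## Interface

Orientations are given as a rotation vector (axis times angle).
In Python, from plant import get_state, cams, r gives the robot as it stands. The module is installed in compiled form; this text tells all that it offers.
- The arm moves only by the tool send_rows, never from a script. Its argument "rows" is a list of rows, each a list of 5 numbers: the shift along the tool's x, y, z in mm, then the turn about the tool's z in degrees, then the opening, from 0 (shut) to 1 (fully open). A call has exactly 8 rows; each row shifts and turns the commanded pose from where the row before left it, along the tool's axes as they then stand; what a row does not reach is not made up. A row lasts 1/10 s, in which the tool goes at most 50 mm and 8.59 degrees, less where a joint would pass 70% of its speed; a pose out of reach is approached as far as the arm can. A call with a gripper value outside its range is refused whole. The fingers move at their own pace and stop on an object; "grip_force" is the grip in N (left out, the last holds). Time passes only in rows, so rows that do not move let the fingers close, or fill a call up. It gives the time, the measured TCP pose, the force, the opening and the grip force at its end, in the units of the state.
- get_state(): the state, without advancing time (a new reading comes with each control period).
- cams.grab_frame(name): name is "side" or "top" or "wrist"; returns the picture (420x560x3 uint8, blue, green, red); there is no depth.
- cams.camera_params(name): a dict with "camera_matrix" (3x3 intrinsics, pixels), "extrinsics" (4x4, takes a point from world to camera coordinates). Camera axes: x right, y down, z forward; pixel columns grow to the right and rows downward; lengths in m; the calibration is good to about 2 mm. The wrist camera is an equidistant fisheye: a pixel r from the principal point sees the ray r / f radians off the axis. A picture is of the moment at which its call begins: read the wrist's pose just before it. camera_params takes no time and is no camera call; for the wrist camera it gives the pose at the moment of the call.
- r.finish_job(): hands the job in; it is judged then, once.
The state is a dict: "clock": time; "qpos": joint angles; "qd": joint speeds; "effort": joint torques, N m; "tcp_pos": TCP position; "ee_rot": TCP orientation; "contact_force": force on the tool from outside, world axes, zero at the start; "wrist_torque": the same for the moment, N m; "opening": finger opening in m; "grip_force": force on a finger pad.
Only numpy, scipy, OpenCV 4.12 (cv2) and the standard library are available. Lean on these libraries where they do the work, as an engineer would, in place of code of your own. Each camera call takes 0.05 s, during which the arm holds its last target. There are 200 camera calls.

## Task

Turn the clear cap of the stock drum round until its opening is squarely over the empty compartment, then put the long pipe nipple away through the opening so that it ends up wholly inside that compartment, below the cap. Leave the opening over that compartment, and leave the other things on the counter where they are.

Things in the scene. Friction and masses are not known exactly. Their poses are not given: they have to be found in the camera images.
- drum: round grey stock drum, screwed down, turned any way: 200 mm across (207 over the cap's skirt), rim 110 mm high; a 52 mm hub and six 60-degree wedge compartments parted by 3 mm dividers; inner floor 6 mm up. Five hold short fittings fixed in place (up to 86 mm above the counter), one is empty. Origin: on its axis at counter height; z up; x points through the middle of the empty compartment.
- pocket (a point): the middle of the empty compartment, 63 mm from the drum's axis, given at the height of the cap's top face (116 mm above the counter). The compartment reaches from 26 to 96 mm from the axis and is 60 mm wide at this point.
- cap (a joint): angle of the drum's cap, rad, anticlockwise from above; at 0 or any whole turn the opening is exactly over the empty compartment. The cap is a clear plate 4 mm thick with a white skirt, its top 116 mm above the counter; it turns both ways without notches or stops (20 rad either way), friction 0.06 N m (1 N at the rib), and stays where it is left.
- cap_opening (a point): middle of the cap's one opening, at the cap's top face, 63 mm from the axis: a wedge of 44 degrees from 36 to 90 mm from the axis (54 mm long radially, 48 mm wide at its middle), edged with a white lip 3 mm high (lip top 119 mm above the counter).
- cap_rib (a point): middle of the top of the white finger rib on the cap, just opposite the opening, 75 mm from the axis: an upright rib 36 mm long radially (57 to 93 mm from the axis), 12 mm thick, standing 24 mm above the cap's top (its top 140 mm above the counter). Nothing else on the cap stands above 119 mm.
- nipple_mid (a point): centre, half-way up, of the long pipe nipple to put away: a straight galvanised pipe piece with threaded ends, 21.4 mm across, 100 mm long, about 0.12 kg, standing upright on the counter at the start; z along its length. It is the tallest loose fitting. Standing in the drum its top would be 106 mm above the counter, under the cap.
- short_mid (a point): centre of another nipple like it, 21.4 mm across but only 60 mm long, standing upright; leave it.
- tee_mid (a point): middle of a galvanised pipe tee lying on the counter, 76 mm long with a 38 mm branch to its y side, 41 mm high; leave it.
- elbow_mid (a point): middle of a galvanised pipe elbow lying on the counter, about 58 mm each way, 41 mm high; leave it.
- tape_mid (a point): middle of a white spool of thread-seal tape lying flat, 62 mm across, 14 mm high; leave it.
- paste_mid (a point): middle of a grey jar of jointing paste with a white cap, standing, 72 mm across, 85 mm high; leave it.
- wrench_grip (a point): grip of a steel wrench 190 mm long lying flat, about 10 mm high; leave it.
There are look-alikes about, which are no part of the job. Leave any purple or red look-alike of the part that bears nipple_mid alone.

How it is judged:
On the way:
1. the cap rests with its opening over the empty compartment (horizontal distance between cap_opening and pocket below 0.009 m and velocity of joint cap between -0.05 and 0.05 rad/s), for 0.2 s.
At the end, for the whole second after the job is handed in: The middle of the cap's opening rests within 9 mm (8 degrees) of the middle of the empty compartment; the long nipple rests in that compartment on its floor, upright or leaning, below the cap: its middle under 64 mm high and within 42 mm of the compartment's middle (all of step 1 and horizontal distance between nipple_mid and pocket below 0.042 m and height (world z) of nipple_mid between 0.005 and 0.064 m and linear speed of nipple below 0.02 m/s); the robot touches nothing.
It fails at once if one of the other things on the counter (short nipple, tee, elbow, tape spool, paste jar, wrench) is moved by more than 30 mm (distance of any of short_mid, tee_mid, elbow_mid, tape_mid, paste_mid, wrench_grip from where it was at the start of the episode above 0.03 m).
It also fails if it takes over 64 s, if anything falls off the work surface, if the arm or the gripper's body presses on something with over 40 N, if the wrist force passes 120 N, or if a joint passes its speed limit or range.

## Working session

There is one attempt and no reset: what is moved stays moved. The work goes in short steps, Python scripts to look and compute and a tool call to move; the robot and the scene stay as the last step left them, time stands still between calls to the robot, and variables do not carry over. Pictures are saved under pics/ and viewed, at most 10 in all, crops included, and the job is handed in when it is done.

Besides the shell and the picture viewer there is one more tool, called after "Call:" by a JSON object that holds its "api" and its "payload", one argument or row to a line. send_rows: Moves the arm, as the interface text tells. Its arguments: {"type":"object","properties":{"rows":{"type":"array","items":{"type":"array","items":{"type":"number"}}},"grip_force":{"type":"number"}},"required":["rows"]}

```bash
mkdir -p pics; python3 - <<'E'
from plant import get_state,cams,r
import cv2,numpy as np
s=get_state();print(s['clock'],s['tcp_pos'],s['ee_rot'],s['opening'],r.hold_point_z)
for n in ['top','side']:
    im=cams.grab_frame(n);cv2.imwrite(f'pics/{n}0.png',im)
    p=cams.camera_params(n);print(n,np.round(p['camera_matrix'],2).tolist(),np.round(p['extrinsics'],4).tolist())
E
```

```text
0.0 [0.20469871 0.5902518  0.30202074] [-5.21859018e-01 -3.09786679e+00  1.93911388e-03] 0.09405004947999052 0.0784
top [[542.95, 0.0, 285.11], [0.0, 542.95, 215.69], [0.0, 0.0, 1.0]] [[-0.0122, -0.9999, -0.0115, 0.1013], [-0.9927, 0.0134, -0.1195, 0.5749], [0.1197, 0.01, -0.9928, 1.368], [0.0, 0.0, 0.0, 1.0]]
side [[395.4, 0.0, 288.26], [0.0, 395.4, 210.3], [0.0, 0.0, 1.0]] [[0.9845, -0.1741, -0.0224, -0.5075], [-0.1302, -0.6385, -0.7586, 0.2255], [0.1178, 0.7497, -0.6512, 1.058], [0.0, 0.0, 0.0, 1.0]]
```

View pics/top0.png

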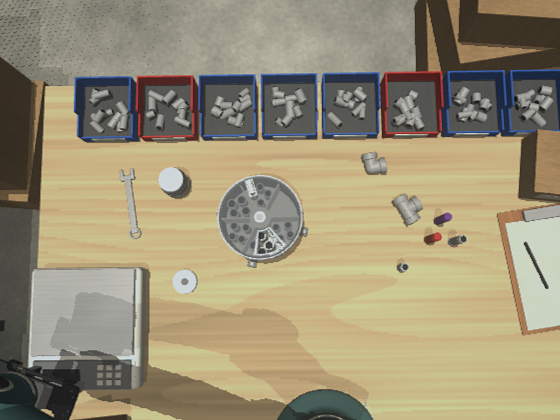

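View pics/side0.png

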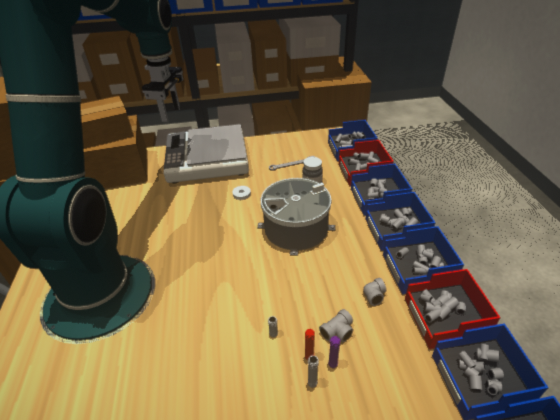

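The top view shows the drum at about (260,217), with the rib at (251,187) and the opening at (268,242). There are four upright nipples in the top and side views:
- Red: top (432,238), side (310,345).
- Purple: top (443,218), side (335,352).
- Tall grey: top (457,240), side (313,372).
- Short grey: top (402,267), side (272,327).

The tall grey one fits the description, since it is galvanised and the longer of the two grey ones. I'll confirm it in one enlarged crop.

```bash
python3 - <<'E'
import cv2,numpy as np
t=cv2.imread('pics/top0.png');s=cv2.imread('pics/side0.png')
a=cv2.resize(t[167:267,210:310],(400,400),interpolation=cv2.INTER_CUBIC)
b=cv2.resize(t[190:290,380:480],(400,400),interpolation=cv2.INTER_CUBIC)
cv2.imwrite('pics/crop1.png',np.hstack([a,b]))
a=cv2.resize(s[170:270,245:345],(400,400),interpolation=cv2.INTER_CUBIC)
b=cv2.resize(s[300:400,260:360],(400,400),interpolation=cv2.INTER_CUBIC)
cv2.imwrite('pics/crop2.png',np.hstack([a,b]))
E
```

```text
(no output)
```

View pics/crop1.png

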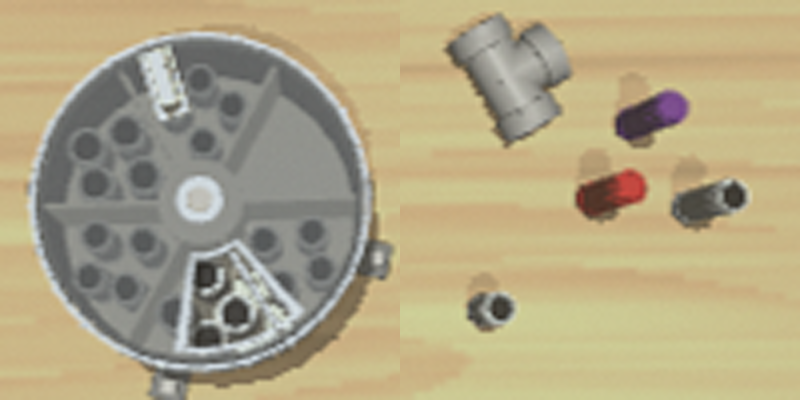

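View pics/crop2.png

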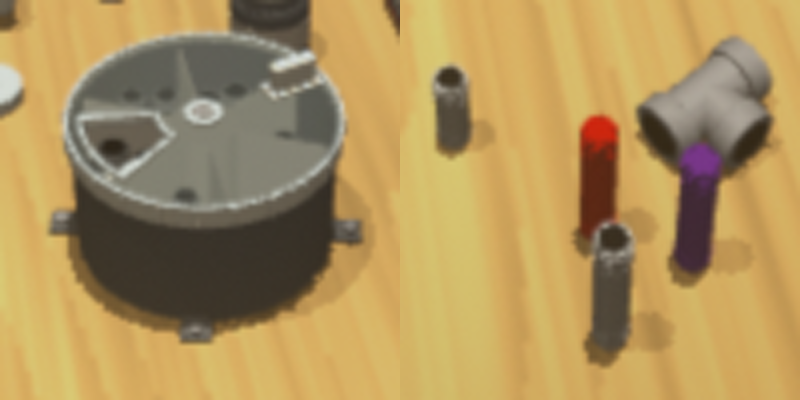

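The crops confirm it: the tall open galvanised pipe, with its top at top-view (463,239) and side-view (313,359), is the long nipple. The red and purple ones are look-alikes, and the short grey one is the 60 mm nipple. The empty compartment is at the right and upper right of the drum in the top view, around crop (295,145).

```bash
cat > h.py <<'E'
import numpy as np, json
K={'top':np.array([[542.95,0,285.11],[0,542.95,215.69],[0,0,1]]),'side':np.array([[395.4,0,288.26],[0,395.4,210.3],[0,0,1]])}
from plant import cams
def ray(n,px):
    p=cams.camera_params(n);E=np.array(p['extrinsics']);R=E[:3,:3];C=-R.T@E[:3,3]
    d=R.T@np.linalg.solve(p['camera_matrix'],[px[0],px[1],1]);return C,d
def at(n,px,z):
    C,d=ray(n,px);return C+d*(z-C[2])/d[2]
def proj(n,P):
    p=cams.camera_params(n);E=np.array(p['extrinsics']);c=E[:3,:3]@P+E[:3,3];q=p['camera_matrix']@c;return q[:2]/q[2]
E
python3 - <<'E'
from h import *
import cv2
np.set_printoptions(precision=4,suppress=True)
cr=lambda x,y,ox,oy:(x/4+ox-.375,y/4+oy-.375)
L=lambda x,y:cr(x,y,210,167); Rr=lambda x,y:cr(x-400,y,380,190)
SL=lambda x,y:cr(x,y,245,170); SR=lambda x,y:cr(x-400,y,260,300)
for n,px in dict(long=(733,195),red=(628,186),purple=(672,107)).items(): print(n,at('top',Rr(*px),.1))
print('long side',at('side',SR(613,238),.1),'short',at('top',Rr(500,309),.06),at('side',SR(450,77),.06))
print('tee',at('top',Rr(510,75),.03))
h=at('top',L(199,198),.118);print('hub top/side',h,at('side',SL(203,111),.118))
c=h[:2]
def ang(px,z):
    v=at('top',L(*px),z)[:2]-c;return np.degrees(np.arctan2(v[1],v[0])).round(1),np.linalg.norm(v).round(4)
for z in (.08,.1,.11): print(z,[ang(p,z) for p in [(275,72),(352,208),(45,212),(118,75),(140,340)]])
print('lip corners',[ang(p,.119) for p in [(192,250),(238,242),(300,320),(178,352)]])
print('rib ends',[ang(p,.14) for p in [(155,48),(175,115)]])
E
```

```text
long [ 0.5067 -0.3402  0.1   ]
red [ 0.513  -0.2765  0.1   ]
purple [ 0.5613 -0.3056  0.1   ]
long side [ 0.5081 -0.3397  0.1   ] short [ 0.4401 -0.2039  0.06  ] [ 0.4428 -0.2034  0.06  ]
tee [ 0.5916 -0.2224  0.03  ]
hub top/side [0.566  0.1557 0.118 ] [0.5672 0.157  0.118 ]
0.08 [(np.float64(-28.9), np.float64(0.0957)), (np.float64(-91.8), np.float64(0.0934)), (np.float64(91.7), np.float64(0.0987)), (np.float64(32.3), np.float64(0.0986)), (np.float64(154.8), np.float64(0.0925))]
0.1 [(np.float64(-30.2), np.float64(0.0928)), (np.float64(-93.3), np.float64(0.0933)), (np.float64(93.1), np.float64(0.0962)), (np.float64(32.5), np.float64(0.0946)), (np.float64(156.0), np.float64(0.0928))]
0.11 [(np.float64(-30.8), np.float64(0.0914)), (np.float64(-94.0), np.float64(0.0932)), (np.float64(93.9), np.float64(0.095)), (np.float64(32.6), np.float64(0.0926)), (np.float64(156.6), np.float64(0.093))]
lip corners [(np.float64(172.1), np.float64(0.0321)), (np.float64(-139.2), np.float64(0.036)), (np.float64(-141.1), np.float64(0.0964)), (np.float64(172.0), np.float64(0.0943))]
rib ends [(np.float64(15.5), np.float64(0.0921)), (np.float64(15.0), np.float64(0.0494))]
```

Call:
{"api": "send_rows", "payload": {
  "rows": [
    [-40,-24,0,0,0.4],
    [-40,-24,0,0,0.4],
    [-40,-24,0,0,0.4],
    [-40,-24,0,0,0.4],
    [-40,-24,0,0,0.4],
    [-40,-24,0,0,0.4],
    [-40,-24,0,0,0.4],
    [-40,-24,0,0,0.4]
  ],
  "grip_force": 20
}}

```text
clock: 0.9
tcp_pos: [0.445, 0.3025, 0.3026]
ee_rot: [-0.522, -3.098, 0.0]
contact_force: [0.9, 0.3, -0.2]
opening: 0.0379
grip_force: 0.0
```

Call:
{"api": "send_rows", "payload": {
  "rows": [
    [-40,-24,0,0,0.4],
    [-40,-24,0,0,0.4],
    [-40,-24,0,0,0.4],
    [-40,-24,0,0,0.4],
    [0,0,0,8.5,0.4],
    [0,0,0,8.5,0.4],
    [0,0,0,8.5,0.4],
    [0,0,0,8.5,0.4]
  ]
}}

```text
clock: 1.7
tcp_pos: [0.5638, 0.161, 0.3023]
ee_rot: [-1.413, -2.805, 0.001]
contact_force: [-1.2, -0.0, -1.0]
opening: 0.0375
grip_force: 0.0
```

Call:
{"api": "send_rows", "payload": {
  "rows": [
    [0,0,0,8.5,0.4],
    [0,0,0,8.5,0.4],
    [0,0,0,8.5,0.4],
    [0,0,0,8.5,0.4],
    [0,0,0,8.5,0.4],
    [0,0,0,8.5,0.4],
    [0,0,0,8.5,0.4],
    [0,0,0,8.5,0.4]
  ]
}}

```text
clock: 2.5
tcp_pos: [0.5637, 0.1611, 0.3024]
ee_rot: [2.741, 1.536, -0.001]
contact_force: [1.2, -1.1, 0.1]
opening: 0.0377
grip_force: 0.0
```

```bash
cat >> h.py <<'E'
from scipy.spatial.transform import Rotation as Ro
from plant import get_state
def yaw(s):
    y=Ro.from_rotvec(s['ee_rot']).as_matrix()[:,1];return np.degrees(np.arctan2(y[1],y[0]))
def need(x,y,z,yw):   # shift in present tool axes (mm), turn (deg)
    s=get_state();M=Ro.from_rotvec(s['ee_rot']).as_matrix()
    d=M.T@(np.array([x,y,z])-s['tcp_pos'])*1000
    t=-((yw-yaw(s)+180)%360-180)
    print('clock',s['clock'],'tcp',np.round(s['tcp_pos'],4),'yaw',round(yaw(s),2),'need',np.round(d,1),'turn',round(t,2))
def wat(px,z,p=None):  # fisheye pixel -> world at z
    p=p or cams.camera_params('wrist');E=np.array(p['extrinsics']);R=E[:3,:3];C=-R.T@E[:3,3];k=np.array(p['camera_matrix'])
    u=np.array([(px[0]-k[0,2])/k[0,0],(px[1]-k[1,2])/k[1,1]]);th=np.hypot(*u)
    d=R.T@np.array([*(u/max(th,1e-9)*np.sin(th)),np.cos(th)]);return C+d*(z-C[2])/d[2]
def wproj(P,p=None):
    p=p or cams.camera_params('wrist');E=np.array(p['extrinsics']);k=np.array(p['camera_matrix'])
    c=E[:3,:3]@P+E[:3,3];a=np.hypot(c[0],c[1]);th=np.arctan2(a,c[2])
    return np.array([k[0,0]*th*c[0]/a+k[0,2],k[1,1]*th*c[1]/a+k[1,2]])
E
python3 - <<'E'
from h import *
import cv2,pickle
need(.639,.176,.28,-74.7)
p=cams.camera_params('wrist');im=cams.grab_frame('wrist')
cv2.imwrite('pics/w1raw.png',im);pickle.dump(p,open('w1.pkl','wb'))
# rectified view from above: cap plane z=.116, 1 px = .4 mm
g=np.linspace(-.11,.11,551)
mp=np.array([[wproj(np.array([.566+a,.156-b,.116]),p) for b in g] for a in -g],np.float32)
o=cv2.remap(im,mp,None,cv2.INTER_CUBIC)
cv2.imwrite('pics/w1.png',o)
E
```

```text
clock 2.5 tcp [0.5637 0.1611 0.3024] yaw -31.47 need [52.  56.4 22.4] turn 43.23
```

View pics/w1.png

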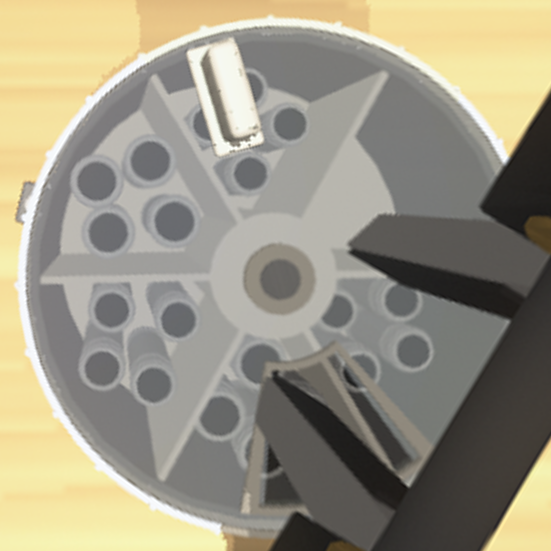

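The rectified view (0.4 mm per pixel) shows the cap centre at (279,277), the rib pointing out at about 15° azimuth, and the dividers at −29° + 60k. The empty compartment is therefore centred at −59°. The opening is at about 195°, so the cap must turn about +106°.

Call:
{"api": "send_rows", "payload": {
  "rows": [
    [25,28,0,0,0.5],
    [25,28,0,0,0.5],
    [0,0,5,7.2,0.5],
    [0,0,5,7.2,0.5],
    [0,0,5,7.2,0.5],
    [0,0,5,7.2,0.5],
    [0,0,5,7.2,0.5],
    [0,0,5,7.2,0.5]
  ]
}}

```text
clock: 3.35
tcp_pos: [0.6376, 0.175, 0.2721]
ee_rot: [3.112, 0.426, -0.001]
contact_force: [-0.4, 0.3, 0.1]
opening: 0.0471
grip_force: 0.0
```

```bash
python3 - <<'E'
from h import *
import cv2
need(.638,.1747,.2185,-74.8)
p=cams.camera_params('wrist');im=cams.grab_frame('wrist')
g=np.linspace(-.11,.11,551)
mp=np.array([[wproj(np.array([.5655+a,.155-b,.140]),p) for b in g] for a in -g],np.float32)
cv2.imwrite('pics/w2.png',cv2.remap(im,mp,None,cv2.INTER_CUBIC))
E
```

```text
clock 3.35 tcp [0.6376 0.175  0.2721] yaw -74.43 need [ 0.4  0.4 53.6] turn 0.37
```

View pics/w2.png

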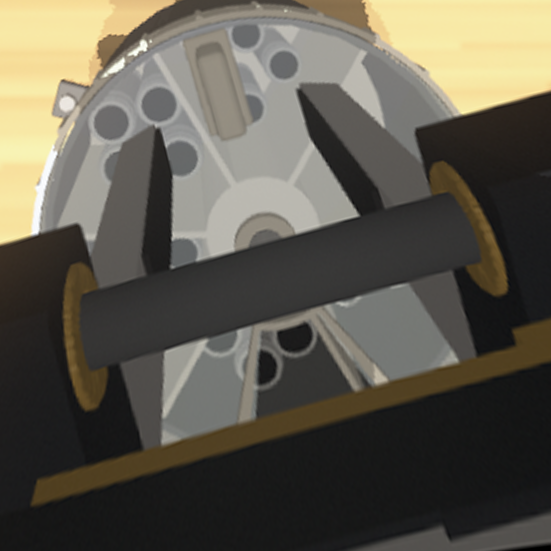

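The rib's top is centred at (220,88), between the fingertips and as computed. I'm descending and gripping.

Call:
{"api": "send_rows", "payload": {
  "rows": [
    [0,0,18,0.4,0.5],
    [0,0,18,0,0.5],
    [0,0,12,0,0.5],
    [0,0,5,0,0.5],
    [0,0,0,0,0],
    [0,0,0,0,0],
    [0,0,0,0,0],
    [0,0,0,0,0]
  ]
}}

```text
clock: 4.2
tcp_pos: [0.6379, 0.175, 0.2202]
ee_rot: [-3.114, -0.418, -0.001]
contact_force: [-0.3, -0.1, -0.1]
opening: 0.0181
grip_force: 0.0
```

Call:
{"api": "send_rows", "payload": {
  "rows": [
    [0,0,0,0,0],
    [0,0,0,0,0],
    [-0.2,-5.2,0,-4,0],
    [-0.75,-10.6,0,-8.1,0],
    [-0.75,-10.6,0,-8.1,0],
    [-0.75,-10.6,0,-8.1,0],
    [-0.75,-10.6,0,-8.1,0],
    [-0.75,-10.6,0,-8.1,0]
  ]
}}

```text
clock: 5.0
tcp_pos: [0.603, 0.22, 0.22]
ee_rot: [2.719, 1.573, 0.0]
contact_force: [-1.2, -4.5, 4.4]
opening: 0.0122
grip_force: 20.0
```

```bash
python3 - <<'E'
from h import *
s=get_state();y=np.radians(yaw(s)+90)
print(s['contact_force'],s['wrist_torque'],s['opening'],s['grip_force'])
need(.5655+.075*np.cos(y),.155+.075*np.sin(y),.2202,31)
E
```

```text
[-1.19492451 -4.46557766  4.36249553] [-1.18222144  0.38076424  0.03734668] 0.012185595725625236 19.996127486228943
clock 5.0 tcp [0.603 0.22  0.22 ] yaw -29.9 need [-0.  -0.1 -0.2] turn -60.9
```

Call:
{"api": "send_rows", "payload": {
  "rows": [
    [-0.75,-10.6,0,-8.1,0],
    [-0.75,-10.6,0,-8.1,0],
    [-0.75,-10.6,0,-8.1,0],
    [-0.75,-10.6,0,-8.1,0],
    [-0.75,-10.6,0,-8.1,0],
    [-0.75,-10.6,0,-8.1,0],
    [-0.75,-10.6,0,-8.1,0],
    [-0.2,-5.5,0,-4.2,0]
  ]
}}

```text
clock: 5.8
tcp_pos: [0.5268, 0.2189, 0.22]
ee_rot: [1.547, 2.733, 0.0]
contact_force: [5.3, -2.2, -2.1]
opening: 0.0119
grip_force: 20.0
```

Call:
{"api": "send_rows", "payload": {
  "rows": [
    [0,0,0,0,0],
    [0,0,0,0,0],
    [0,0,0,0,0.5],
    [0,0,0,0,0.5],
    [0,0,0,0,0.5],
    [0,0,-20,0,0.5],
    [0,0,-40,0,0.5],
    [0,0,-40,0,0.5]
  ]
}}

```text
clock: 6.6
tcp_pos: [0.5264, 0.2199, 0.3205]
ee_rot: [-1.555, -2.729, 0.002]
contact_force: [0.6, 0.2, 0.2]
opening: 0.0472
grip_force: 0.0
```

```bash
python3 - <<'E'
from h import *
import cv2
need(.5073,-.34,.29,-34)
p=cams.camera_params('wrist');im=cams.grab_frame('wrist')
g=np.linspace(-.11,.11,551)
mp=np.array([[wproj(np.array([.5655+a,.155-b,.116]),p) for b in g] for a in -g],np.float32)
cv2.imwrite('pics/w3.png',cv2.remap(im,mp,None,cv2.INTER_CUBIC))
E
```

```text
clock 6.6 tcp [0.5264 0.2199 0.3205] yaw 30.64 need [-472.  -301.7   31. ] turn 64.64
```

View pics/w3.png

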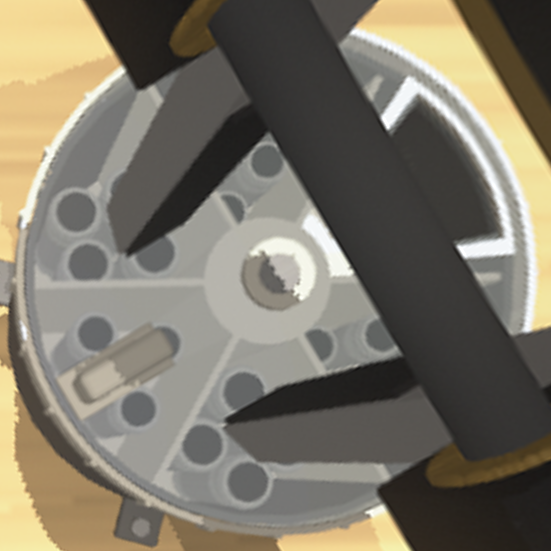

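The opening's outer corners are at (412,82) and (508,243), so it is centred at about −58°, over the empty compartment at −59°. Next is the nipple.

Call:
{"api": "send_rows", "payload": {
  "rows": [
    [-39.3,-25.1,0,0,0.5],
    [-39.3,-25.1,0,0,0.5],
    [-39.3,-25.1,0,0,0.5],
    [-39.3,-25.1,0,0,0.5],
    [-39.3,-25.1,0,0,0.5],
    [-39.3,-25.1,0,0,0.5],
    [-39.3,-25.1,0,0,0.5],
    [-39.3,-25.1,0,0,0.5]
  ]
}}

```text
clock: 7.45
tcp_pos: [0.5142, -0.1546, 0.3197]
ee_rot: [1.555, 2.73, 0.001]
contact_force: [1.3, -0.1, 0.4]
opening: 0.0468
grip_force: 0.0
```

Call:
{"api": "send_rows", "payload": {
  "rows": [
    [-39.3,-25.1,0,0,0.5],
    [-39.3,-25.1,0,0,0.5],
    [-39.3,-25.1,0,0,0.5],
    [-39.3,-25.1,0,0,0.5],
    [0,0,0,8.1,0.5],
    [0,0,0,8.1,0.5],
    [0,0,0,8.1,0.5],
    [0,0,0,8.1,0.5]
  ]
}}

```text
clock: 8.25
tcp_pos: [0.5084, -0.3394, 0.3194]
ee_rot: [-2.261, -2.18, 0.0]
contact_force: [0.5, 0.2, 1.4]
opening: 0.0471
grip_force: 0.0
```

Call:
{"api": "send_rows", "payload": {
  "rows": [
    [0,0,0,8.1,0.5],
    [0,0,0,8.1,0.5],
    [0,0,0,8.1,0.5],
    [0,0,0,8.1,0.5],
    [0,0,25,0,0.5],
    [0,0,25,0,0.5],
    [0,0,10,0,0.5],
    [0,0,0,0,0.5]
  ]
}}

```text
clock: 9.05
tcp_pos: [0.5081, -0.3391, 0.2586]
ee_rot: [-2.774, -1.471, 0.002]
contact_force: [-0.4, -0.3, -0.1]
opening: 0.0467
grip_force: 0.0
```

```bash
python3 - <<'E'
from h import *
import cv2
need(.5073,-.34,.177,-34)
p=cams.camera_params('wrist');im=cams.grab_frame('wrist')
g=np.linspace(-.11,.11,551)
mp=np.array([[wproj(np.array([.5073+a,-.34-b,.1]),p) for b in g] for a in -g],np.float32)
cv2.imwrite('pics/w4.png',cv2.remap(im,mp,None,cv2.INTER_CUBIC))
E
```

```text
clock 9.05 tcp [ 0.5081 -0.3391  0.2586] yaw -34.13 need [-1.2  0.  81.7] turn -0.13
```

View pics/w4.png

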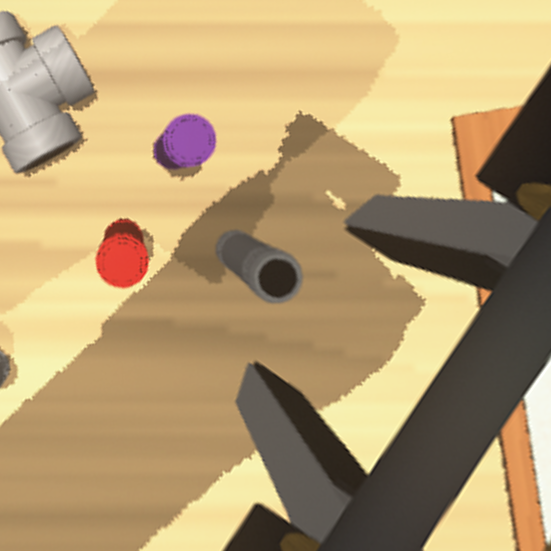

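The nipple's top is at (276,274), where it was predicted, and the red and purple ones are well clear. I'm descending to grip.

Call:
{"api": "send_rows", "payload": {
  "rows": [
    [-1,0,25,0,0.5],
    [0,0,25,0,0.5],
    [0,0,20,0,0.5],
    [0,0,11,0,0.5],
    [0,0,0,0,0],
    [0,0,0,0,0],
    [0,0,0,0,0],
    [0,0,0,0,0]
  ],
  "grip_force": 30
}}

```text
clock: 9.9
tcp_pos: [0.5081, -0.3405, 0.1797]
ee_rot: [2.774, 1.471, 0.001]
contact_force: [-1.1, 1.1, 7.0]
opening: 0.0207
grip_force: 30.0
```

Call:
{"api": "send_rows", "payload": {
  "rows": [
    [0,0,0,0,0],
    [0,0,0,0,0],
    [0,0,-10,0,0],
    [0,0,-30,0,0],
    [0,0,-40,0,0],
    [0,0,-40,0,0],
    [0,0,-20,0,0],
    [0,0,0,0,0]
  ]
}}

```text
clock: 10.7
tcp_pos: [0.5081, -0.341, 0.3222]
ee_rot: [2.772, 1.47, 0.005]
contact_force: [-0.2, -0.4, -1.2]
opening: 0.0205
grip_force: 30.0
```

```bash
python3 - <<'E'
from h import *
a=np.radians(-58.5);need(.5655+.063*np.cos(a),.155+.063*np.sin(a),.318,-58.5);s=get_state();print(s['opening'],s['grip_force'])
E
```

```text
clock 10.7 tcp [ 0.5081 -0.341   0.3222] yaw -34.13 need [ 416.7 -173.4    3.8] turn 24.37
0.020525242835695706 29.992869794368744
```

Call:
{"api": "send_rows", "payload": {
  "rows": [
    [20,-8,0,0,0],
    [40,-16.7,0,0,0],
    [40,-16.7,0,0,0],
    [40,-16.7,0,0,0],
    [40,-16.7,0,0,0],
    [40,-16.7,0,0,0],
    [40,-16.7,0,0,0],
    [40,-16.7,0,0,0]
  ]
}}

```text
clock: 11.5
tcp_pos: [0.5723, -0.0199, 0.3181]
ee_rot: [-2.775, -1.472, 0.001]
contact_force: [0.2, -0.0, -0.3]
opening: 0.0209
grip_force: 30.0
```

Call:
{"api": "send_rows", "payload": {
  "rows": [
    [40,-16.7,0,0,0],
    [40,-16.7,0,0,0],
    [36.7,-15,0,0,0],
    [0,0,0,6.1,0],
    [0,0,0,6.1,0],
    [0,0,0,6.1,0],
    [0,0,0,6.1,0],
    [0,0,0,0,0]
  ]
}}

```text
clock: 12.3
tcp_pos: [0.5977, 0.102, 0.3179]
ee_rot: [3.024, 0.849, -0.002]
contact_force: [-0.4, -0.2, -1.0]
opening: 0.0208
grip_force: 30.0
```

```bash
python3 - <<'E'
from h import *
import cv2
a=np.radians(-58.5);need(.5655+.063*np.cos(a),.155+.063*np.sin(a),.22,-58.5);s=get_state();print(s['opening'],s['grip_force'])
im=cams.grab_frame('side')[110:270,215:375]
t=cams.grab_frame('top')[142:302,185:345]
cv2.imwrite('pics/s5.png',np.hstack([cv2.resize(q,(400,400),interpolation=cv2.INTER_CUBIC) for q in (im,t)]))
E
```

```text
clock 12.3 tcp [0.5977 0.102  0.3179] yaw -58.64 need [ 0.4  1.  97.9] turn -0.14
0.020753380459902326 29.993956089019775
```

View pics/s5.png

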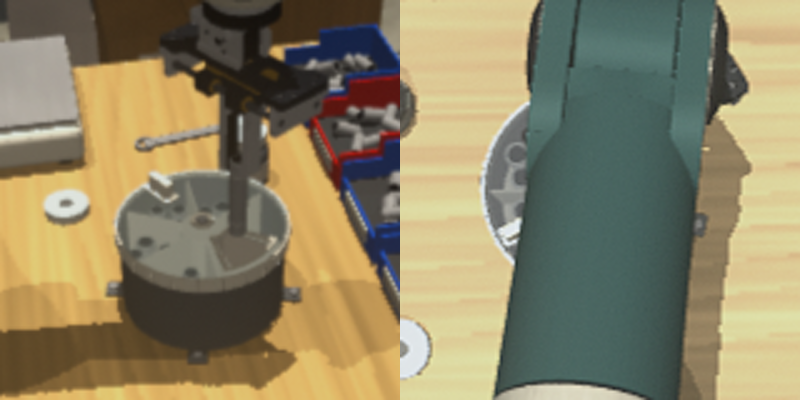

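The side view shows the nipple hanging upright over the opening, with its bottom end at about (238,232). I'm lowering it with the fingertips kept just above the lip, then releasing.

Call:
{"api": "send_rows", "payload": {
  "rows": [
    [0.4,1,15,0,0],
    [0,0,20,0,0],
    [0,0,20,0,0],
    [0,0,20,0,0],
    [0,0,15,0,0],
    [0,0,7,0,0],
    [0,0,0,0,0],
    [0,0,0,0,0]
  ]
}}

```text
clock: 13.2
tcp_pos: [0.5992, 0.1011, 0.2222]
ee_rot: [3.024, 0.852, 0.001]
contact_force: [0.5, -0.7, -1.3]
opening: 0.0208
grip_force: 30.0
```

Call:
{"api": "send_rows", "payload": {
  "rows": [
    [0,0,1,0,0],
    [0,0,0,0,0.35],
    [0,0,0,0,0.35],
    [0,0,0,0,0.35],
    [0,0,0,0,0.35],
    [0,0,0,0,0.35],
    [0,0,0,0,0.35],
    [0,0,0,0,0.35]
  ]
}}

```text
clock: 14.0
tcp_pos: [0.5989, 0.1013, 0.2207]
ee_rot: [3.024, 0.852, -0.0]
contact_force: [-0.6, -0.4, -0.5]
opening: 0.0325
grip_force: 0.0
```

Call:
{"api": "send_rows", "payload": {
  "rows": [
    [0,0,-20,0,0.35],
    [0,0,-40,0,0.35],
    [0,0,-40,0,0.35],
    [0,0,-20,0,0.35],
    [-40,0,0,0,0.35],
    [-40,0,0,0,0.35],
    [-40,0,0,0,0.35],
    [-20,0,0,0,0.35]
  ]
}}

```text
clock: 14.8
tcp_pos: [0.4773, 0.0264, 0.3403]
ee_rot: [-3.023, -0.849, 0.001]
contact_force: [1.1, 0.6, 0.6]
opening: 0.0332
grip_force: 0.0
```

```bash
python3 - <<'E'
from h import *
import cv2
need(.6,.1,.22,-58)
p=cams.camera_params('wrist');w=cams.grab_frame('wrist')
g=np.linspace(-.11,.11,401)
mp=np.array([[wproj(np.array([.5655+a,.155-b,.116]),p) for b in g] for a in -g],np.float32)
im=cams.grab_frame('side')[130:250,235:355]
cv2.imwrite('pics/s6.png',np.hstack([cv2.resize(im,(400,401),interpolation=cv2.INTER_CUBIC),cv2.remap(w,mp,None,cv2.INTER_CUBIC)[:,:400]]))
E
```

```text
clock 14.8 tcp [0.4773 0.0264 0.3403] yaw -58.61 need [143.1   1.3 120.3] turn -0.61
```

View pics/s6.png

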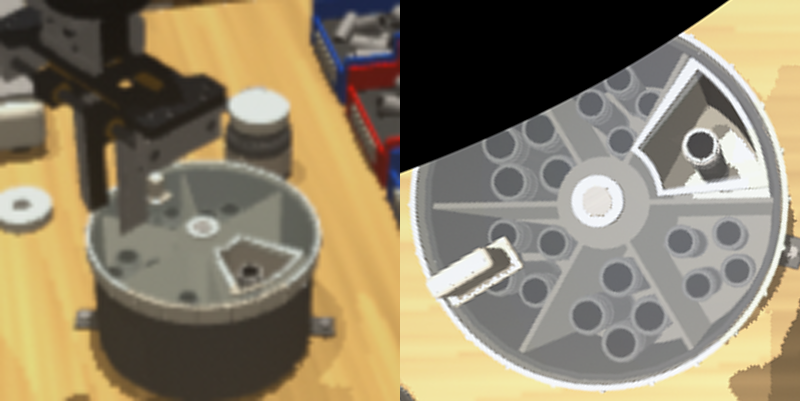

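The nipple stands in the compartment under the opening: side half (250,270), wrist half (703,147). The opening sits between the compartment's dividers, and the gripper is clear of everything.

```bash
python3 -c "
from plant import r
print(r.finish_job())"
```

```text
the job is handed in; nothing more can be done
None
```

I turned the cap so its opening is over the empty compartment (within about 1–2° by the wrist camera), put the long nipple inside standing below the cap, left the other items alone, and handed the job in at about 15 s; no verdict was returned.

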